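Calibrate the portion scale: weight on the pan, recessed key held down

TASK

Calibrate the portion scale: take the taller of the two steel weights from the wooden kit block and stand it upright inside the raised ring on the scale's pan, setting it down rather than dropping it, then let go of it. Only then draw the stylus from the block, put its pin through the small round hole in the scale's deck and gently press the recessed key all the way down. Finish while still holding the stylus with the key fully down, the weight standing free in the ring, and the short weight and the cups and flour shaker left where they were.

Things in the scene. Friction and masses are not known exactly. Their poses are not given: they have to be found in the camera images.
- scale: bench scale, white housing 232 mm (x) by 182 mm (y), fixed; origin under its centre on the counter. Its -x side, towards the robot, is the sloped front with display and keys. Flat deck strip (x -75 to -20 mm) 52 mm above the counter, with the key hole at its +y end and a round spirit level at -y. Behind it the steel pan, 128 x 160 mm, top at 62 mm
- ring_centre (a point): point on the pan's top surface at the centre of the raised steel ring (inner diameter 36 mm, outer 43 mm, 6 mm high); axes as the scale's, z up
- key_hole (a point): centre of the mouth of the round hole (bore 10 mm, with a 1.5 mm chamfer) in the scale's deck, level with the deck, 52 mm above the counter; the bore runs straight down. The key (9 mm plunger) lies in it, its top 12 mm below the mouth
- cal_key (a joint): travel of the recessed key: 0 up, 0.005 m fully down (17 mm below the mouth); sprung, it starts to move at about 2 N, needs about 5.2 N to reach its firm stop at the bottom and comes back up when released
- kit: light wooden block 64 mm (x) by 196 mm (y) by 40 mm high, fixed; origin under its centre on the counter. In a row along y: two wells 34.5 mm wide, 12 mm deep, at y +65 mm and y 0 (one weight in each, either way round), and at y -65 mm a 7.5 mm bore for the stylus
- weight_tall: steel cylinder weight, diameter 32 mm, body 60 mm high with a small 16 mm knob on top (77 mm in all), 0.40 kg; origin at the centre of its underside, z up. At the start it stands 12 mm deep in a well of the block, underside 28 mm above the counter
- weight_short: the other steel weight, same diameter 32 mm but body only 30 mm high (47 mm with knob), 0.20 kg; origin at the centre of its underside; stays in its well
- stylus: stylus: black round handle, diameter 12 mm, 82 mm long, above a steel pin, diameter 5 mm, 35 mm long with a round end; 0.03 kg. Origin at the shoulder where pin meets handle; z runs up the handle. At the start it stands upright in the block, pin in the bore, shoulder on the block's top (40 mm above the counter)
- stylus_tip (a point): the end of the stylus's pin, 35 mm below the shoulder
- flour_shaker: bystander: steel flour shaker, diameter 61 mm, 84 mm high, standing behind the work; origin under its centre
- cup_a: bystander: fluted sweet cup, 75 mm wide, 34 mm high, behind the work on the right; origin under its centre
- cup_b: bystander: a second such cup, behind the work on the left; origin under its centre
Mind the look-alikes: they are no part of the job. What is shaped like the weight_tall but orange is not meant.

How it is judged:
By the outcome, as a careful person would: the job done as asked, in the order asked, and still so for the second after the job is handed in, while the arm keeps its last pose, push and grip.
It also fails if it takes over 61 s, if anything falls off the work surface, if the arm or the gripper's body presses on something with over 40 N, if the wrist force passes 120 N, or if a joint passes its speed limit or range.

ROBOT

A 6-joint arm with a two-finger parallel gripper is mounted at the origin on a cart in front of the work surface, level with it; the furniture and walls round the work are solid. World frame = base frame: x ahead of the robot, y to its left, z up, the work surface at z = 0. Lengths are in m, angles in rad, forces in N, time in s.
With the tool pointing down it reaches from about 0.325 to 0.875 m from the base axis. Payload 4.4 kg.
Tool frame: the origin (TCP) lies midway between the tips of the shut fingers; the grasp point (between the pads) lies grip_point_offset behind it (grip_point_offset is the distance from the TCP to the grasp point, in m); z points along the fingers, y is the line along which they close (so a half turn about z gives the same grasp; the last joint's range is limited). The gripper opens to 85 mm and grips with 20 to 120 N. Pads are 22 mm wide; open, the fingers measure 114 mm over their backs; the gripper's body (76 mm by 85 mm) begins 54 mm behind the grasp point. The pads swing forward as they close: fully open they stand 13 mm farther back than shut.
Start: joints at [1.073, 0.207, 1.542, -0, 1.393, -0.15], TCP at [0.196, 0.541, 0.231] pointing down, gripper open.
Joint ranges: [-2.73, 2.73], [-0.86, 2.22], [0.23, 2.46], [-1.11, 4.25], [0.08, 2.63], [-2.82, 2.82]. Speed limits (rad/s): [2.79, 2.79, 3.14, 3.14, 3.14, 3.14].

INTERFACE

Orientations are given as a unit quaternion [w, x, y, z].
In Python, from cell import * gives the robot as it stands.
- The arm moves only by the shell command python3 -m pendant 'ROWS' [FORCE]. ROWS is a JSON object of lists of equal length, an entry for each row: "linear": the shift along the world's x, y, z in mm, a list of three; "twist": the turn, a rotation vector about the world's x, y, z in degrees, a list of three; "jaw": the closure, from 0 (fully open) to 1 (shut). A call has exactly 8 rows; each row is the pose to reach, as a shift and turn from the pose commanded when the call began; what a row does not reach only later rows make up. A row lasts 1/10 s, in which the tool goes at most 50 mm and 8.59 degrees, less where a joint would pass 70% of its speed; a pose out of reach is approached as far as the arm can. A call with a gripper value outside its range is refused whole. The fingers move at their own pace and stop on an object; FORCE is the grip in N (left out, the last holds). Time passes only in rows, so rows that repeat a pose let the fingers close, or fill a call up. It gives the time, the measured TCP pose, the force, the opening and the grip force at its end, in the units of the state.
- get_obs(): the state, without advancing time (a new reading comes with each control period).
- read_camera(name): name is "scene" or "top"; returns (picture, depth): 480x640x3 uint8, red, green, blue; 480x640 float32, m along the optical axis (not along the pixel's ray), 0 where there is no reading.
- camera_params(name): a dict with "fx", "fy", "cx", "cy" (pixels), "T" (4x4, takes a point from camera to world coordinates). Camera axes: x right, y up, looking along -z (the intrinsics and any distortion apply to the point x, -y, -z); pixel columns grow to the right and rows downward; lengths in m; the calibration is good to about 2 mm. A picture is of the moment at which its call begins. camera_params takes no time and is no camera call.
- hand_in(): hands the job in; it is judged then, once.
Trained networks look in the newest picture that a camera, given by its name, has taken for a name from the list of things; names that differ only in an ending like _2 or _b are one class to them, and where a whole thing is asked for, a point or a joint stands for the part that bears it (a point fixed in the world has none). Each returns a list of dicts, best first, with "score" (0 to 1); they miss things now and then, are a little off and sometimes report something else, mostly with a low value. They report only what shows in the picture. A call takes as long as a camera call. They do not tell look-alikes from the thing itself.
- search_frame(camera, name): "extent" ([left, top, width, height] in pixels, round what is visible of it).
The state is a dict: "t": time; "joint_pos": joint angles; "joint_velocities": joint speeds; "effort": joint torques, N m; "eef_pos": TCP position; "tool_rot": TCP orientation; "contact_force": force on the tool from outside, world axes, zero at the start; "torque": the same for the moment, N m; "opening": opening from 0.0 (shut) to 1.0 (fully open); "grasp_force": force on a finger pad.
Only numpy, scipy, OpenCV 4.12 (cv2) and the standard library are available. Lean on these libraries where they do the work, as an engineer would, in place of code of your own. Each camera call takes 0.05 s, during which the arm holds its last target. There are 200 camera calls.

## Working session

There is one attempt and no reset: what is moved stays moved. The work goes in short steps, Python scripts to look and compute and a shell command to move; the robot and the scene stay as the last step left them, time stands still between calls to the robot, and variables do not carry over. Pictures are saved under pics/ and viewed, at most 10 in all, crops included, and the job is handed in when it is done.

```bash
ls; mkdir -p pics
python3 - <<'E'
from cell import *
import cv2
o=get_obs();print({k:(v if not hasattr(v,'tolist') else v.tolist()) for k,v in o.items()})
try: print(grip_point_offset)
except Exception as e: print(e)
for c in ("scene","top"):
    p,d=read_camera(c);cv2.imwrite(f"pics/{c}0.png",p[:,:,::-1]);print(c,camera_params(c))
    for n in ("weight_tall","weight_short","stylus","scale","kit","key_hole","ring_centre","flour_shaker","cup_a"):
        try: print(n,[( [round(x) for x in r["extent"]],round(r["score"],2)) for r in search_frame(c,n)])
        except Exception as e: print(n,e)
E
```

```text
pics
{'t': 0.0, 'joint_pos': [1.072498847934756, 0.2074161023464688, 1.5429766238163076, 4.696083197008033e-06, 1.3934675914637853, -0.15050654662880517], 'joint_velocities': [-0.0009509395264655104, 0.00040385133312842783, 0.0017817414963118327, 0.0014872706219908008, -0.0005125327296790583, 4.825066017999027e-05], 'effort': [-0.0015540896492893808, -38.30374002456665, -29.15940284729004, -0.0004916043508274015, 0.010715900862123817, 4.667008113301563e-06], 'eef_pos': [0.19562008597363809, 0.5398975979861618, 0.23011720388856094], 'tool_rot': [-0.0003635900838813525, 0.17302066709483663, 0.9849175413090291, -0.0010739562772623707], 'contact_force': [-0.7222634658126756, 0.12398762656375548, 0.6104139529593787], 'torque': [-0.019057078322642175, -0.01833954923052074, -0.05580706220589597], 'grasp_force': 0.0, 'opening': 1.0005992880832821}
0.0187
scene {'fx': 473.44894107506997, 'fy': 473.44894107506997, 'cx': 319.99105511370163, 'cy': 241.12665755294498, 'T': array([[ 0.46028272,  0.66274887, -0.59068076,  0.11044905],
       [-0.88769981,  0.33507882, -0.31577086, -0.25144655],
   
[... 874 characters left out ...]
34636169e-02],
       [ 8.86353559e-04,  2.36111111e-01,  9.71725660e-01,
         1.06200594e+00],
       [ 0.00000000e+00,  0.00000000e+00,  0.00000000e+00,
         1.00000000e+00]])}
weight_tall [([361, 213, 11, 23], 0.82), ([369, 323, 20, 15], 0.73), ([398, 315, 21, 14], 0.7), ([386, 260, 21, 19], 0.64)]
weight_short [([360, 270, 16, 16], 0.53)]
stylus [([424, 255, 11, 10], 0.65)]
scale [([179, 222, 111, 127], 0.95)]
kit [([344, 247, 97, 50], 0.95)]
key_hole [([175, 219, 117, 130], 0.84)]
ring_centre [([226, 163, 31, 26], 0.65), ([174, 221, 118, 127], 0.58), ([425, 258, 8, 8], 0.21)]
flour_shaker [([288, 155, 29, 37], 0.65)]
cup_a [([227, 160, 31, 33], 0.96), ([376, 167, 32, 33], 0.67)]
```

View pics/scene0.png

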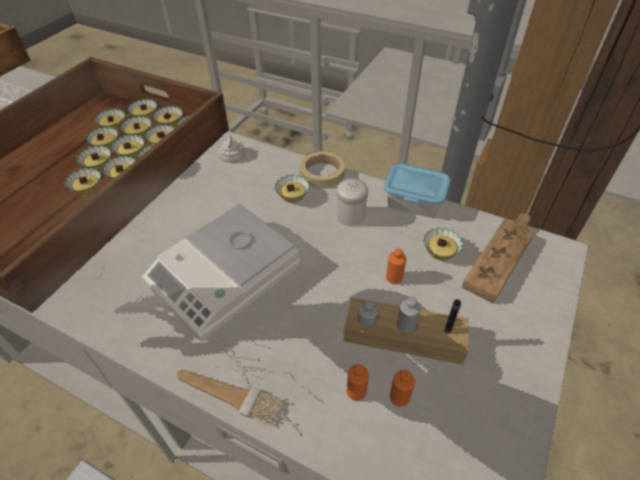

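View pics/top0.png

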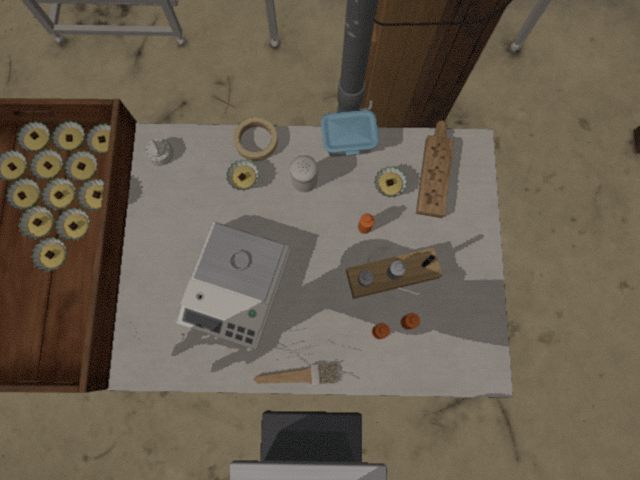

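Three orange look-alikes show (top ≈ (366,223), (382,331), (411,321)). In the block, the steel weights are at top (397,268)/scene (408,313) and top (366,278)/scene (368,312). The steel one at (397,268) is visibly taller, so it is the one meant. The stylus is at top (430,260). I'll confirm in a crop and measure the geometry.

```bash
cat > h.py <<'E'
from cell import *
import cv2, numpy as np
def cloud(c):
    p,d=read_camera(c);P=camera_params(c)
    v,u=np.mgrid[:480,:640]
    X=np.stack([(u-P["cx"])/P["fx"]*d,-(v-P["cy"])/P["fy"]*d,-d],-1)
    W=X@P["T"][:3,:3].T+P["T"][:3,3]; W[d==0]=np.nan
    return p,d,W
def proj(c,q):
    P=camera_params(c);q=np.atleast_2d(q)
    x=(q-P["T"][:3,3])@P["T"][:3,:3]
    return np.stack([P["cx"]+P["fx"]*x[:,0]/-x[:,2],P["cy"]-P["fy"]*x[:,1]/-x[:,2]],-1)
def onplane(c,uv,z):
    P=camera_params(c);uv=np.atleast_2d(np.float64(uv))
    r=np.stack([(uv[:,0]-P["cx"])/P["fx"],-(uv[:,1]-P["cy"])/P["fy"],-np.ones(len(uv))],-1)@P["T"][:3,:3].T
    o=P["T"][:3,3];return o+r*((z-o[2])/r[:,2])[:,None]
def tri(uv1,uv2):
    a=[];b=[]
    A=np.zeros((3,3));B=np.zeros(3);L=[]
    for c,uv in (("scene",uv1),("top",uv2)):
        o=camera_params(c)["T"][:3,3];r=onplane(c,uv,0)[0]-o;r/=np.linalg.norm(r)
        M=np.eye(3)-np.outer(r,r);A+=M;B+=M@o;L.append((M,o))
    X=np.linalg.solve(A,B);return X,[np.linalg.norm(M@(X-o))*1000 for M,o in L]
E
python3 - <<'E'
from h import *
ims=[]
for c in ("scene","top"):
    p,d,W=cloud(c)
    def st(name,box,lo,hi):
        l,t,w,h=box;R=W[t:t+h,l:l+w].reshape(-1,3);R=R[(R[:,2]>lo)&(R[:,2]<hi)]
        if len(R)<4: print(c,name,len(R));return
        r=cv2.minAreaRect(np.float32(R[:,:2]*1000));print(c,name,len(R),"med z",np.round(np.median(R[:,2]),4),"mean",np.round(R.mean(0),4),"rect",np.round(r[0],1),np.round(r[1],1),round(r[2],1))
    k=(340,290,130,75) if c=="scene" else (340,245,105,55)
    s=(138,200,165,140) if c=="scene" else (175,218,120,132)
    st("counter",k,-.02,.01);st("kittop",k,.033,.047);st("kit>70",k,.08,.098);st("kit>98",k,.098,.115);st("stylus",k,.115,.14);st("shortbody",k,.052,.065)
    st("deck",s,.046,.056);st("pan",s,.058,.0655);st("ring",s,.066,.075)
    x,y,w,h=s;ims.append(cv2.resize(p[y:y+h,x:x+w],(400,int(400*h/w)),interpolation=cv2.INTER_CUBIC))
    x,y,w,h=k;ims.append(cv2.resize(p[y:y+h,x:x+w],(400,int(400*h/w)),interpolation=cv2.INTER_CUBIC))
def col(a,b):
    m=np.vstack([a,b]);o=np.zeros((690,400,3),np.uint8);o[:len(m)]=m[:690];return o
m=np.hstack([col(*ims[:2]),col(*ims[2:])])
print([i.shape for i in ims]);cv2.imwrite("pics/crop1.png",cv2.resize(m,(696,600))[:,:,::-1])
E
```

```text
scene counter 4230 med z -0.003 mean [ 0.5603 -0.1651 -0.0024] rect [ 567.6 -176.6] [152.1 236.8] 26.6
scene kittop 3425 med z 0.0379 mean [ 0.5371 -0.1842  0.0379] rect [ 541.  -177.3] [ 67.  196.3] 14.5
scene kit>70 294 med z 0.086 mean [ 0.5393 -0.1905  0.0866] rect [ 541.  -204.6] [27.1 86.1] 6.6
scene kit>98 140 med z 0.1028 mean [ 0.5453 -0.2038  0.1042] rect [ 545.6 -208.1] [16.2 77.9] 8.8
scene stylus 49 med z 0.1191 mean [ 0.5565 -0.2403  0.119 ] rect [ 557.4 -240.1] [11.2 10.7] 21.0
scene shortbody 325 med z 0.0565 mean [ 0.5266 -0.1485  0.0571] rect [ 533.7 -173.9] [ 28.5 150.3] 10.3
scene deck 3704 med z 0.0497 mean [0.4687 0.1635 0.0496] rect [519.5 165. ] [179.8 205.2] 72.8
scene pan 4171 med z 0.0599 mean [0.5494 0.1505 0.06  ] rect [553.1 153.2] [161.5 127.3] 73.0
scene ring 41 med z 0.0669 mean [0.5536 0.1546 0.0669] rect [553.3 153.5] [39.1 41.5] 72.9
top counter 2918 med z -0.0007 mean [ 0.5492 -0.1745 -0.0007] rect [ 549.3 -179.2] [123.9 238. ] 1.1
top kittop 2180 med z 0.0401 mean [ 0.5413 -0.1765  0.0401] rect [ 542.7 -175.8] [ 64.9 197.3] 14.5
top kit>70 153 med z 0.0881 mean [ 0.542  -0.1797  0.0879] rect [ 551.9 -198.5] [30.4 81.2] 23.4
top kit>98 66 med z 0.1043 mean [ 0.545  -0.1884  0.1045] rect [ 547.5 -204. ] [13.8 74.2] 11.2
top stylus 30 med z 0.1211 mean [ 0.5578 -0.2376  0.121 ] rect [ 557.7 -238.1] [9.3 9.8] 11.6
top shortbody 157 med z 0.0589 mean [ 0.528  -0.1262  0.0586] rect [ 540.7 -167.6] [ 30.8 145.7] 14.9
top deck 3305 med z 0.0523 mean [0.4721 0.177  0.052 ] rect [518.7 167.2] [177.4 212.9] 72.8
top pan 4091 med z 0.0625 mean [0.5542 0.1555 0.0624] rect [528.9 162.3] [163.5 182.9] 72.5
top ring 241 med z 0.0668 mean [0.5514 0.1543 0.0674] rect [554.6 154. ] [151.9 122.7] 71.3
[(339, 400, 3), (230, 400, 3), (440, 400, 3), (209, 400, 3)]
```

View pics/crop1.png

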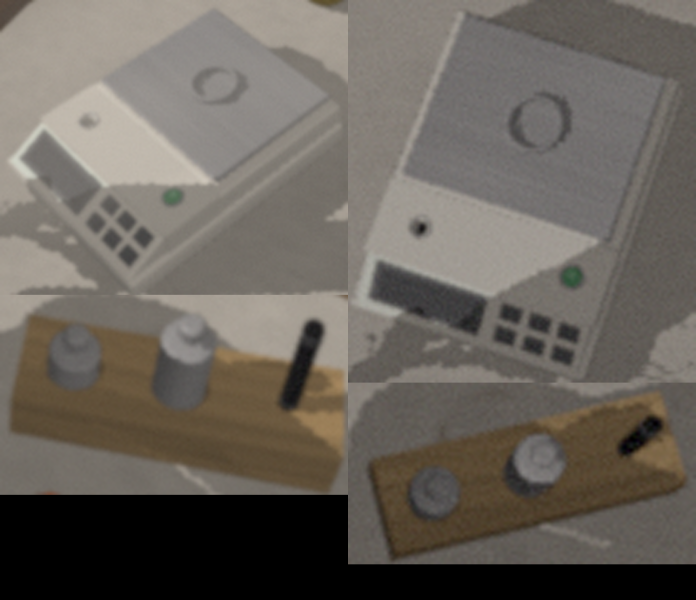

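The crop confirms it: the middle-well steel weight is the tall one, the left one is short, and the stylus stands at the right end. Hole is at top (199.8,296.3)/scene (180.2,257.5), ring at top (241.2,260.1)/scene (241.8,240.8).

Run:
```python
from h import *
f=lambda x:np.round(np.asarray(x)*1000,1)
for n,s,t,z in (("ring",(241.8,240.8),(241.2,260.1),.068),("hole",(180.2,257.5),(199.8,296.3),.052)):
    X,r=tri(s,t);print(n,"tri",f(X),np.round(r,2),"planes",f(onplane("scene",s,z)[0]),f(onplane("top",t,z)[0]))
# knob-top / stylus-top from depth, both cams, restricted
for c in ("scene","top"):
    p,d,W=cloud(c)
    for n,cx,cy,r,lo,hi in (("tallknob",.543,-.176,.02,.097,.112),("tallbody",.543,-.176,.022,.080,.0935),("shortknob",.527,-.113,.02,.066,.082),("stylustop",.558,-.239,.012,.112,.13)):
        m=(np.hypot(W[...,0]-cx,W[...,1]-cy)<r)&(W[...,2]>lo)&(W[...,2]<hi);R=W[m]
        print(c,n,len(R),f(R.mean(0)),"mid",f((R.max(0)+R.min(0))/2),"zmax",f(R[:,2].max()))
    # dark hole, ring subpixel
    g=cv2.cvtColor(p,cv2.COLOR_RGB2GRAY).astype(float)
    for n,(u,v) in (("hole",(180,257) if c=="scene" else (200,296)),("ring",(242,241) if c=="scene" else (241,260))):
        k=6 if n=="hole" else 15
        w=g[v-k:v+k+1,u-k:u+k+1];w=np.clip(np.median(w)-12-w,0,None);vv,uu=np.mgrid[v-k:v+k+1,u-k:u+k+1]
        q=((w*uu).sum()/w.sum(),(w*vv).sum()/w.sum());print(c,n,np.round(q,1),f(onplane(c,q,.052 if n=="hole" else .066)[0]))
```

```text
ring tri [558.  151.4  57.9] [0.65 0.65] planes [551.4 144.6  68. ] [555.6 150.2  68. ]
hole tri [481.2 236.2  46.1] [0.95 0.95] planes [478.5 231.1  52. ] [479.8 235.4  52. ]
scene tallknob 84 [ 539.2 -177.6  101.9] mid [ 540.2 -177.2  101.4] zmax 105.6
scene tallbody 224 [ 535.8 -178.1   85.7] mid [ 538.9 -177.2   85.9] zmax 91.7
scene shortknob 81 [ 523.  -114.9   71.8] mid [ 525.2 -114.7   71.2] zmax 75.8
scene stylustop 65 [ 555.6 -240.   118. ] mid [ 556.4 -240.   117.3] zmax 122.5
scene hole [178.9 257.5] [477.5 233.2  52. ]
scene ring [242.2 240.3] [554.1 145.8  66. ]
top tallknob 50 [ 541.8 -174.9  104.2] mid [ 541.6 -174.8  103.4] zmax 107.0
top tallbody 143 [ 540.4 -173.6   87.9] mid [ 542.2 -175.3   86.5] zmax 93.0
top shortknob 47 [ 525.4 -112.2   75. ] mid [ 525.4 -112.6   74.1] zmax 79.0
top stylustop 34 [ 557.6 -237.   120.5] mid [ 557.9 -237.7  119.1] zmax 125.8
top hole [199.4 296.3] [479.8 236.4  52. ]
top ring [241.1 259.5] [557.2 150.9  66. ]
```

```bash
python3 -m pendant '{"linear":[[20,-45,0],[40,-90,0],[60,-135,0],[80,-180,0],[100,-225,0],[120,-270,0],[140,-315,0],[160,-360,0]],"twist":[[0,0,-7],[0,0,-14],[0,0,-21],[0,0,-28],[0,0,-35],[0,0,-42],[0,0,-49],[0,0,-55.5]],"jaw":[0,0,0,0,0,0,0,0]}' 40
```

```text
t: 2.0
eef_pos: [0.3565, 0.1788, 0.2317]
tool_rot: [0.0, 0.613, 0.79, 0.001]
contact_force: [1.1, -0.5, -0.4]
opening: 1.002
grasp_force: 0.0
```

```bash
python3 -m pendant '{"linear":[[22,-42,0],[45,-85,0],[68,-129,0],[91,-173,0],[114,-217,0],[138,-263,0],[162,-308,-20],[186,-354,-50]],"twist":[[0,0,0],[0,0,0],[0,0,0],[0,0,0],[0,0,0],[0,0,0],[0,0,0],[0,0,0]],"jaw":[0,0,0,0,0,0,0,0]}'
python3 -m pendant '{"linear":[[0,0,0],[0,0,-20],[0,0,-50],[0,0,-65],[0,0,-65],[0,0,-65],[0,0,-65],[0,0,-65]],"twist":[[0,0,0],[0,0,0],[0,0,0],[0,0,0],[0,0,0],[0,0,0],[0,0,0],[0,0,0]],"jaw":[0,0,0,0,0,0,0,0]}'
python3 - <<'E'
from h import *
o=get_obs();print(o["eef_pos"],o["joint_pos"])
a=read_camera("top")[0][200:340,320:460];b=read_camera("scene")[0][220:360,340:480]
cv2.imwrite("pics/g1.png",cv2.resize(np.hstack([a,b]),(800,400),interpolation=cv2.INTER_CUBIC)[:,:,::-1])
E
```

```text
t: 2.8
eef_pos: [0.5376, -0.1637, 0.1908]
tool_rot: [0.003, 0.612, 0.791, 0.001]
contact_force: [0.8, 0.2, 0.1]
opening: 0.996
grasp_force: 0.0
t: 3.6
eef_pos: [0.5365, -0.1611, 0.1261]
tool_rot: [0.002, 0.612, 0.791, 0.0]
contact_force: [-0.2, 0.3, 0.5]
opening: 0.999
grasp_force: 0.0
[ 0.53651954 -0.16111857  0.12607506] [-4.46234242e-01  2.81966028e-01  1.68043275e+00  1.70218057e-05
  1.17586696e+00 -7.00817588e-01]
```

View pics/g1.png

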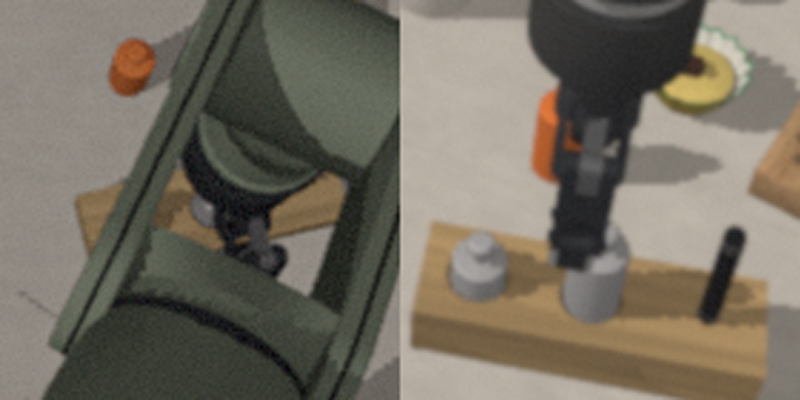

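```bash
python3 -m pendant '{"linear":[[3,-7,0],[5.5,-14,0],[5.5,-14,-15],[5.5,-14,-35],[5.5,-14,-55],[5.5,-14,-70],[5.5,-14,-75],[5.5,-14,-75]],"twist":[[0,0,0],[0,0,0],[0,0,0],[0,0,0],[0,0,0],[0,0,0],[0,0,0],[0,0,0]],"jaw":[0,0,0,0,0,0,0,0.2]}'
python3 -m pendant '{"linear":[[0,0,0],[0,0,0],[0,0,0],[0,0,0],[0,0,0],[0,0,0],[0,0,0],[0,0,0]],"twist":[[0,0,0],[0,0,0],[0,0,0],[0,0,0],[0,0,0],[0,0,0],[0,0,0],[0,0,0]],"jaw":[0.4,0.5,0.6,0.7,0.8,0.9,0.9,0.9]}' 40
```

```text
t: 4.5
eef_pos: [0.54, -0.1744, 0.0479]
tool_rot: [-0.001, 0.612, 0.791, -0.0]
contact_force: [-0.2, 0.1, 0.5]
opening: 0.856
grasp_force: 0.0
t: 5.3
eef_pos: [0.542, -0.1751, 0.0505]
tool_rot: [0.001, 0.612, 0.791, 0.0]
contact_force: [1.6, 1.8, 5.1]
opening: 0.358
grasp_force: 39.8
```

```bash
python3 -m pendant '{"linear":[[0,0,5],[0,0,12],[0,0,25],[0,0,50],[0,0,75],[0,0,85],[1,25,85],[3,65,85]],"twist":[[0,0,0],[0,0,0],[0,0,0],[0,0,0],[0,0,0],[0,0,0],[0,0,0],[0,0,0]],"jaw":[0.9,0.9,0.9,0.9,0.9,0.9,0.9,0.9]}'
python3 -m pendant '{"linear":[[2,40,0],[4,80,0],[6,120,0],[8,160,0],[10,200,0],[11,235,0],[11.5,255,0],[11.5,260,0]],"twist":[[0,0,0],[0,0,0],[0,0,0],[0,0,0],[0,0,0],[0,0,0],[0,0,0],[0,0,0]],"jaw":[0.9,0.9,0.9,0.9,0.9,0.9,0.9,0.9]}'
python3 -m pendant '{"linear":[[0,0,-5],[0,0,-10],[0,0,-15],[0,0,-15],[0,0,-15],[0,0,-15],[0,0,-15],[0,0,-15]],"twist":[[0,0,0],[0,0,0],[0,0,0],[0,0,0],[0,0,0],[0,0,0],[0,0,0],[0,0,0]],"jaw":[0.9,0.9,0.9,0.9,0.9,0.9,0.9,0.9]}'
python3 - <<'E'
from h import *
o=get_obs();print(o["eef_pos"],o["contact_force"])
a,b=[read_camera(c)[0] for c in("top","scene")]
np.savez("a1.npz",top=a,scene=b)
a=a[190:330,170:310];b=b[170:310,160:300]
cv2.imwrite("pics/g2.png",cv2.resize(np.hstack([a,b]),(800,400),interpolation=cv2.INTER_CUBIC)[:,:,::-1])
E
```

```text
t: 6.1
eef_pos: [0.5434, -0.111, 0.1346]
tool_rot: [0.0, 0.613, 0.79, -0.0]
contact_force: [-0.3, -0.3, -4.5]
opening: 0.365
grasp_force: 40.5
t: 6.9
eef_pos: [0.5538, 0.1525, 0.1333]
tool_rot: [-0.001, 0.61, 0.792, -0.001]
contact_force: [0.4, -0.1, -4.0]
opening: 0.36
grasp_force: 40.6
t: 7.7
eef_pos: [0.5556, 0.1502, 0.1196]
tool_rot: [0.0, 0.612, 0.791, 0.0]
contact_force: [-0.9, 0.2, -3.8]
opening: 0.367
grasp_force: 40.6
[0.55559478 0.15022139 0.11956797] [-0.93773184  0.22500979 -3.83275304]
```

View pics/g2.png

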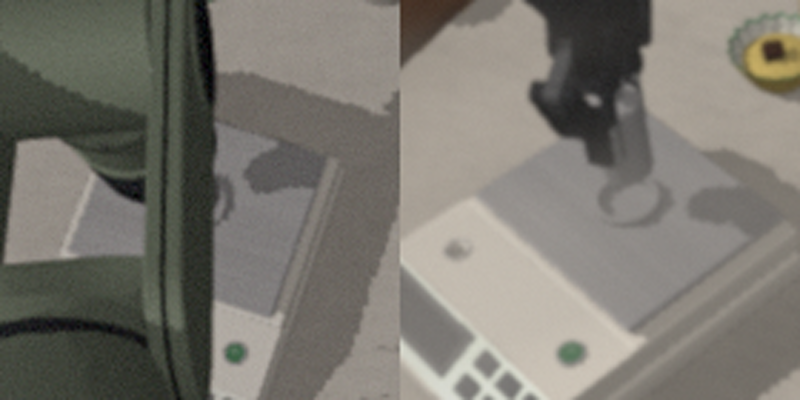

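```bash
cat > fit.py <<'E'
from h import *
from scipy.ndimage import map_coordinates
def grad(img):
    g=cv2.GaussianBlur(img.astype(np.float32).mean(-1),(0,0),.8);return np.hypot(cv2.Sobel(g,5,1,0),cv2.Sobel(g,5,0,1))
th=np.linspace(0,2*np.pi,120,endpoint=False)
def fit(c,img,xy,rz,R=8,step=.5):
    G=grad(img);best=[];r=np.arange(-R,R+.01,step)
    for dx in r:
        for dy in r:
            s=0
            for rad,z in rz:
                q=np.stack([xy[0]+dx/1e3+rad*np.cos(th),xy[1]+dy/1e3+rad*np.sin(th),0*th+z],-1)
                p=proj(c,q);s+=np.sqrt(map_coordinates(G,[p[:,1],p[:,0]],order=1)).mean()
            best.append((s,xy[0]*1e3+dx,xy[1]*1e3+dy))
    b=np.array(sorted(best)[::-1]);w=b[:12];return np.round(w[:,1:].mean(0),1),np.round(w[:,1:].std(0),1),np.round(b[0,0]/np.median(b[:,0]),2)
E
python3 - <<'E'
from fit import *
for c in("scene","top"):
    im=cv2.imread(f"pics/{c}0.png")
    print(c,"ring",fit(c,im,(.556,.1505),[(.018,.068),(.0215,.068)]),"hole",fit(c,im,(.480,.235),[(.0065,.052)]))
    print(c,"tall",fit(c,im,(.542,-.175),[(.016,.088)]),"knob",fit(c,im,(.542,-.175),[(.008,.105)],5),"short",fit(c,im,(.526,-.113),[(.016,.058)]))
E
python3 -m pendant '{"linear":[[0,0,-5],[0,0,-10],[0,0,-15],[0,0,-20],[0,0,-20],[0,0,-20],[0,0,-20],[0,0,-20]],"twist":[[0,0,0],[0,0,0],[0,0,0],[0,0,0],[0,0,0],[0,0,0],[0,0,0],[0,0,0]],"jaw":[0.9,0.9,0.9,0.9,0.9,0.9,0.9,0.9]}'
python3 - <<'E'
from fit import *
o=get_obs();e=o["eef_pos"];print(e)
b=read_camera("scene")[0];cv2.imwrite("pics/s3.png",b[:,:,::-1])
x0,y0,n,k=205,200,65,6
a=cv2.resize(b[y0:y0+n,x0:x0+n],None,fx=k,fy=k,interpolation=cv2.INTER_CUBIC).copy();c=a.copy()
def dr(cx,cy,r,z,col):
    q=proj("scene",np.stack([cx+r*np.cos(th),cy+r*np.sin(th),0*th+z],-1));cv2.polylines(c,[np.int32((q-[x0,y0]+.5)*k)],True,col,1)
dr(e[0],e[1],.016,e[2]-.0225,(255,0,0));dr(e[0],e[1],.016,e[2]+.0375,(255,0,0));dr(e[0],e[1],.018,.068,(0,255,0));dr(e[0],e[1],.0215,.068,(0,255,0))
cv2.imwrite("pics/g3.png",np.hstack([a,c])[:,:,::-1])
E
```

```text
t: 8.6
eef_pos: [0.5557, 0.1503, 0.0996]
tool_rot: [0.0, 0.612, 0.791, 0.0]
contact_force: [-0.0, 0.8, -3.8]
opening: 0.363
grasp_force: 40.6
[0.55568683 0.15029786 0.09961139]Traceback (most recent call last):
  File "<stdin>", line 4, in <module>
  File "fit.py", line 13, in fit
    p=proj(c,q);s+=np.sqrt(map_coordinates(G,[p[:,1],p[:,0]],order=1)).mean()
  File "h.py", line 10, in proj
    P=camera_params(c);q=np.atleast_2d(q)
ValueError: time passes only in moves, steps and waits
```

View pics/g3.png

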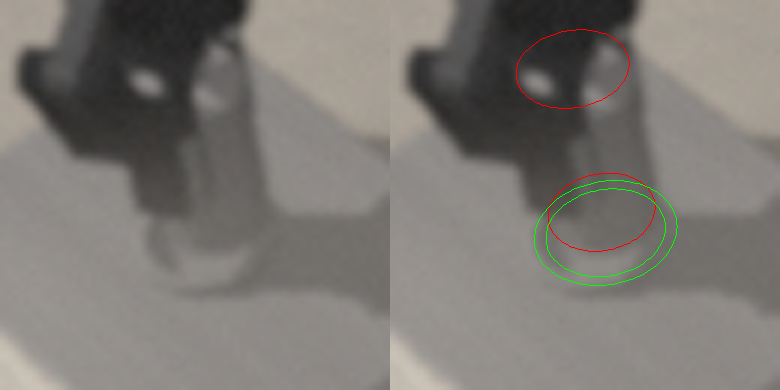

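The weight hangs over the ring, with its bottom rim close to the predicted ellipse (crop (597,250)). The fit needs cached camera parameters, so I'll rerun it.

```bash
sed -i '2a import functools, cell\ncamera_params=functools.lru_cache(None)(cell.camera_params)' h.py
python3 - <<'E'
from fit import *
for c in("scene","top"):
    im=cv2.imread(f"pics/{c}0.png")
    print(c,"ring",fit(c,im,(.556,.1505),[(.018,.068),(.0215,.068)]),fit(c,im,(.556,.1505),[(.018,.068)]),fit(c,im,(.556,.1505),[(.0215,.068)]),"hole",fit(c,im,(.480,.235),[(.0065,.052)]))
    print(c,"tall",fit(c,im,(.542,-.175),[(.016,.088)]),"knob",fit(c,im,(.542,-.175),[(.008,.105)],5),"short",fit(c,im,(.526,-.113),[(.016,.058)]))
im=cv2.imread("pics/s3.png");print(fit("scene",im,(.556,.150),[(.016,.077)]))
E
```

```text
scene ring (array([554.4, 151.5]), array([0.6, 0.4]), np.float64(1.17)) (array([553.8, 151.4]), array([0.5, 0.5]), np.float64(1.27)) (array([553.2, 145.8]), array([0.5, 0.5]), np.float64(1.2)) hole (array([477.2, 233.6]), array([0.4, 0.6]), np.float64(1.36))
scene tall (array([ 540.1, -178.3]), array([0.5, 0.5]), np.float64(1.41)) knob (array([ 540.6, -177.8]), array([0.5, 0.5]), np.float64(1.26)) short (array([ 523.2, -116.4]), array([0.5, 0.5]), np.float64(1.28))
top ring (array([558.1, 148. ]), array([1.6, 2.7]), np.float64(1.11)) (array([556.2, 154.9]), array([0.5, 0.5]), np.float64(1.17)) (array([556.9, 150.5]), array([0.6, 0.4]), np.float64(1.25)) hole (array([479.5, 237.2]), array([0.5, 0.5]), np.float64(1.41))
top tall (array([ 541.5, -174.8]), array([0.4, 0.6]), np.float64(1.51)) knob (array([ 546.8, -171.2]), array([0.2, 0.9]), np.float64(1.2)) short (array([ 525.8, -113.6]), array([0.5, 0.5]), np.float64(1.37))
(array([558.2, 147.1]), array([0.5, 0.5]), np.float64(1.15))
```

Run:
```python
from fit import *
rows=[]
for c,b,x0,y0 in(("top",(-.5,.3),221,240),("scene",(-1.9,-3.2),222,220)):
    im=cv2.imread(f"pics/{c}0.png")[y0:y0+40,x0:x0+40].astype(float);im=np.uint8(np.clip((im-60)*255/110,0,255));k=7
    a=cv2.resize(im,None,fx=k,fy=k,interpolation=cv2.INTER_CUBIC);l=a.copy()
    cx,cy=.5562+b[0]/1e3,.1515+b[1]/1e3
    for r,z,col in((.018,.068,(0,255,0)),(.0215,.068,(0,255,0)),(.0215,.062,(0,0,255)),(.018,.062,(255,0,0))):
        q=proj(c,np.stack([cx+r*np.cos(th),cy+r*np.sin(th),0*th+z],-1));cv2.polylines(l,[np.int32((q-[x0,y0]+.5)*k)],True,col,1)
    rows.append(np.hstack([a,l]))
cv2.imwrite("pics/ring.png",np.vstack(rows))
```

```text
(no output)
```

View pics/ring.png

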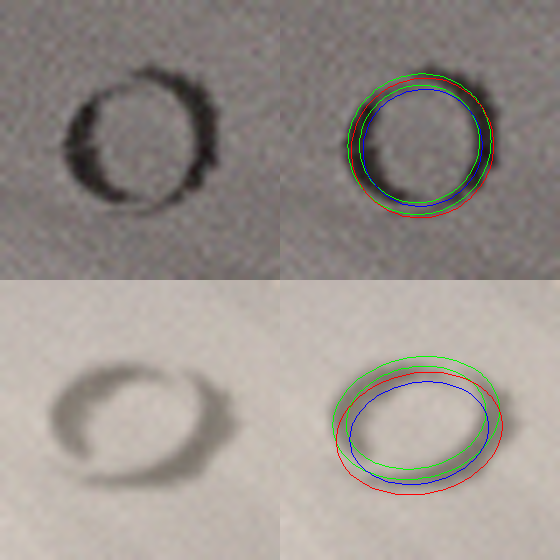

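```bash
cat > ren.py <<'E'
from fit import *
def render(c,cx,cy,S,x0,y0,n,toplit=True):
    k=4;m=np.ones((n*k,n*k),np.float32)
    def paint(pts,val,w=2):
        q=((proj(c,pts)-[x0,y0]+.5)*k).astype(int);ok=((q>=0)&(q<n*k)).all(1);q=q[ok];v=np.broadcast_to(val,len(ok))[ok]
        m[q[:,1],q[:,0]]=v
    g=np.arange(-.034,.034,.0003);X,Y=[a.ravel() for a in np.meshgrid(g,g)]
    sh=np.zeros(len(X),bool)
    for t in np.linspace(0,1,13):
        r=np.hypot(X-t*S[0],Y-t*S[1]);sh|=(r>.018)&(r<.0215)
    paint(np.stack([cx+X,cy+Y,0*X+.062],-1),np.where(sh,0,1.))
    T=np.linspace(0,2*np.pi,500);o=camera_params(c)["T"][:3,3]
    for rad,sg in((.018,-1),(.0215,1)):
        for z in np.arange(.062,.0681,.0004):
            N=sg*np.stack([np.cos(T),np.sin(T)],-1);P=np.stack([cx+rad*np.cos(T),cy+rad*np.sin(T),0*T+z],-1)
            vis=((o[:2]-P[:,:2])*N).sum(1)>0;lit=(N@-np.array(S))>0
            hid=np.zeros(len(T),bool)
            paint(P[vis],np.where(lit[vis],1.,.1))
    for r in np.arange(.018,.0216,.0003): paint(np.stack([cx+r*np.cos(T),cy+r*np.sin(T),0*T+.068],-1),1. if toplit else 0.)
    return cv2.resize(cv2.GaussianBlur(m,(0,0),.7*k),(n,n),interpolation=cv2.INTER_AREA)
E
python3 - <<'E'
from ren import *
for c,x0,y0 in(("top",221,240),("scene",222,220)):
    im=cv2.imread(f"pics/{c}0.png")[y0:y0+40,x0:x0+40].astype(np.float32).mean(-1)
    for lit in(True,False):
        best=(-1,)
        for S in((.0025,-.0049),(.002,-.004),(.003,-.006),(.0035,-.0045)):
            R=render(c,.556,.153,S,x0,y0,40,lit);tp=R[7:33,7:33]
            M=cv2.matchTemplate(im,tp,cv2.TM_CCOEFF_NORMED);_,v,_,(px,py)=cv2.minMaxLoc(M)
            sub=lambda a,b,d:.5*(a-d)/(a-2*b+d)
            if 0<px<M.shape[1]-1 and 0<py<M.shape[0]-1: px,py=px+sub(M[py,px-1],v,M[py,px+1]),py+sub(M[py-1,px],v,M[int(py)+1,int(px)]) if 0 else py
            if v>best[0]:
                u=proj(c,[.556,.153,.068])[0]+[px-7,py-7];best=(v,S,onplane(c,u,.068)[0]*1e3)
        print(c,"toplit" if lit else "topdark",best)
E
```

```text
top toplit (0.9173329472541809, (0.003, -0.006), array([555.93669949, 156.44679893,  68.        ]))
top topdark (0.8648968935012817, (0.0035, -0.0045), array([556.00117909, 152.93579681,  68.        ]))
scene toplit (0.9270079135894775, (0.003, -0.006), array([553.23688237, 153.0090394 ,  68.        ]))
scene topdark (0.8795396089553833, (0.002, -0.004), array([554.89799589, 149.72263643,  68.        ]))
```

The shadows explain the fit ambiguity: both cameras agree on the ring at about (555.8, 156.1) mm, so I shift +5.8 mm in y and lower.

```bash
python3 -m pendant '{"linear":[[0,3,0],[0,5.8,0],[0,5.8,0],[0,5.8,-4],[0,5.8,-7],[0,5.8,-9],[0,5.8,-10],[0,5.8,-10]],"twist":[[0,0,0],[0,0,0],[0,0,0],[0,0,0],[0,0,0],[0,0,0],[0,0,0],[0,0,0]],"jaw":[0.9,0.9,0.9,0.9,0.9,0.9,0.9,0.9]}'
```

```text
t: 9.45
eef_pos: [0.5551, 0.156, 0.0889]
tool_rot: [-0.0, 0.612, 0.791, -0.0]
contact_force: [0.8, -0.1, -4.1]
opening: 0.36
grasp_force: 40.6
```

```bash
python3 -m pendant '{"linear":[[0,0,-1],[0,0,-2],[0,0,-2.5],[0,0,-3],[0,0,-3],[0,0,-3],[0,0,-3],[0,0,-3]],"twist":[[0,0,0],[0,0,0],[0,0,0],[0,0,0],[0,0,0],[0,0,0],[0,0,0],[0,0,0]],"jaw":[0.9,0.9,0.9,0.9,0.9,0.9,0.9,0.9]}'
```

```text
t: 10.25
eef_pos: [0.5554, 0.1561, 0.0863]
tool_rot: [0.0, 0.612, 0.791, 0.0]
contact_force: [0.8, 0.5, -3.7]
opening: 0.361
grasp_force: 40.6
```

```bash
python3 -m pendant '{"linear":[[0,0,-0.4],[0,0,-0.8],[0,0,-1.2],[0,0,-1.6],[0,0,-1.6],[0,0,-1.6],[0,0,-1.6],[0,0,-1.6]],"twist":[[0,0,0],[0,0,0],[0,0,0],[0,0,0],[0,0,0],[0,0,0],[0,0,0],[0,0,0]],"jaw":[0.9,0.9,0.9,0.9,0.9,0.9,0.9,0.9]}'
```

```text
t: 11.05
eef_pos: [0.5553, 0.1561, 0.0846]
tool_rot: [-0.0, 0.612, 0.791, -0.0]
contact_force: [-0.2, 0.7, -3.9]
opening: 0.364
grasp_force: 40.6
```

```bash
python3 -m pendant '{"linear":[[0,0,-0.3],[0,0,-0.6],[0,0,-0.9],[0,0,-0.9],[0,0,-0.9],[0,0,-0.9],[0,0,-0.9],[0,0,-0.9]],"twist":[[0,0,0],[0,0,0],[0,0,0],[0,0,0],[0,0,0],[0,0,0],[0,0,0],[0,0,0]],"jaw":[0.9,0.9,0.9,0.9,0.9,0.9,0.9,0.9]}'
```

```text
t: 11.85
eef_pos: [0.5554, 0.1561, 0.0845]
tool_rot: [0.0, 0.612, 0.791, 0.0]
contact_force: [-4.1, -0.9, 4.8]
opening: 0.364
grasp_force: 41.3
```

Touchdown. I'll open gently, then rise.

```bash
python3 -m pendant '{"linear":[[0,0,0.5],[0,0,0.5],[0,0,0.5],[0,0,0.5],[0,0,0.5],[0,0,0.5],[0,0,0.5],[0,0,0.5]],"twist":[[0,0,0],[0,0,0],[0,0,0],[0,0,0],[0,0,0],[0,0,0],[0,0,0],[0,0,0]],"jaw":[0.9,0.6,0.5,0.4,0.3,0.2,0.1,0]}'
python3 -m pendant '{"linear":[[0,0,5],[0,0,15],[0,0,35],[0,0,60],[0,0,90],[0,0,110],[0,-30,110],[0,-70,110]],"twist":[[0,0,0],[0,0,0],[0,0,0],[0,0,0],[0,0,0],[0,0,0],[0,0,0],[0,0,0]],"jaw":[0,0,0,0,0,0,0,0]}'
python3 -m pendant '{"linear":[[0,-40,0],[0,-80,0],[0,-120,0],[0,-160,0],[0,-200,0],[1,-240,0],[2,-280,0],[3,-320,0]],"twist":[[0,0,0],[0,0,0],[0,0,0],[0,0,0],[0,0,0],[0,0,0],[0,0,0],[0,0,0]],"jaw":[0,0,0,0,0,0,0,0.4]}'
python3 - <<'E'
from h import *
o=get_obs();print(o["eef_pos"])
ims=[]
for c,x0,y0 in(("top",171,200),("scene",170,160)):
    p,d,W=cloud(c);cv2.imwrite(f"pics/{c}4.png",p[:,:,::-1]);np.save(f"W{c}.npy",W)
    a=p[y0:y0+140,x0:x0+140];ims.append(cv2.resize(a,(392,392),interpolation=cv2.INTER_CUBIC))
    m=(np.hypot(W[...,0]-.556,W[...,1]-.156)<.022)
    for lo,hi in((.128,.142),(.112,.127)):
        R=W[m&(W[...,2]>lo)&(W[...,2]<hi)];print(c,len(R),np.round(R.mean(0)*1e3,1) if len(R) else "",np.round(R[:,2].max()*1e3,1) if len(R) else "")
cv2.imwrite("pics/g4.png",np.hstack(ims)[:,:,::-1])
E
```

```text
t: 12.65
eef_pos: [0.5554, 0.1561, 0.0842]
tool_rot: [0.0, 0.612, 0.791, 0.0]
contact_force: [-0.6, 0.2, 0.7]
opening: 1.0
grasp_force: 0.0
t: 13.45
eef_pos: [0.5565, 0.0868, 0.197]
tool_rot: [0.002, 0.61, 0.792, 0.002]
contact_force: [1.0, -0.8, -0.1]
opening: 1.001
grasp_force: 0.0
t: 14.25
eef_pos: [0.5585, -0.2358, 0.1956]
tool_rot: [0.001, 0.612, 0.791, 0.0]
contact_force: [0.3, -0.2, 0.4]
opening: 0.858
grasp_force: 0.0
[ 0.5584918  -0.23575499  0.19559463]
top 51 [554.5 154.3 138.7] 141.5
top 150 [553.5 153.8 121.8] 126.9
scene 68 [551.7 152.  134.8] 138.7
scene 192 [549.3 149.6 118.9] 125.7
```

View pics/g4.png

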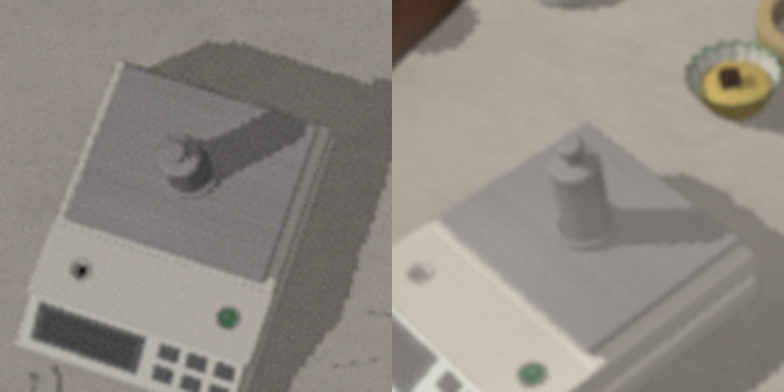

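The weight stands upright in the ring (top crop (185,165), knob at 139 mm). Next is the stylus at about (558.2, -237.7).

```bash
python3 -m pendant '{"linear":[[0,0,-20],[0,0,-50],[0,0,-50],[0,0,-50],[0,0,-50],[0,0,-50],[0,0,-50],[0,0,-50]],"twist":[[0,0,0],[0,0,0],[0,0,0],[0,0,0],[0,0,0],[0,0,0],[0,0,0],[0,0,0]],"jaw":[0.4,0.4,0.4,0.4,0.4,0.4,0.4,0.4]}'
```

```text
t: 15.15
eef_pos: [0.5588, -0.2341, 0.1452]
tool_rot: [0.001, 0.612, 0.791, 0.0]
contact_force: [-0.5, -0.4, 0.6]
opening: 0.601
grasp_force: 0.0
```

```bash
python3 -m pendant '{"linear":[[-0.5,-3.6,0],[-0.5,-3.6,-10],[-0.5,-3.6,-35],[-0.5,-3.6,-60],[-0.5,-3.6,-75],[-0.5,-3.6,-79],[-0.5,-3.6,-79],[-0.5,-3.6,-79]],"twist":[[0,0,0],[0,0,0],[0,0,0],[0,0,0],[0,0,0],[0,0,0],[0,0,0],[0,0,0]],"jaw":[0.4,0.4,0.4,0.4,0.4,0.4,0.4,0.5]}'
python3 -m pendant '{"linear":[[0,0,0],[0,0,0],[0,0,0],[0,0,0],[0,0,0],[0,0,0],[0,0,0],[0,0,0]],"twist":[[0,0,0],[0,0,0],[0,0,0],[0,0,0],[0,0,0],[0,0,0],[0,0,0],[0,0,0]],"jaw":[0.6,0.7,0.8,0.9,1,1,1,1]}' 50
```

```text
t: 15.95
eef_pos: [0.5587, -0.2381, 0.0663]
tool_rot: [0.001, 0.612, 0.791, 0.0]
contact_force: [0.1, -0.7, -0.6]
opening: 0.502
grasp_force: 0.0
t: 16.75
eef_pos: [0.5582, -0.2378, 0.0659]
tool_rot: [0.0, 0.612, 0.791, 0.0]
contact_force: [-1.0, 1.3, 6.4]
opening: 0.127
grasp_force: 48.7
```

```bash
python3 -m pendant '{"linear":[[0,0,5],[0,0,15],[0,0,35],[0,0,60],[0,0,85],[0,0,105],[-5,30,110],[-12,74,110]],"twist":[[0,0,0],[0,0,0],[0,0,0],[0,0,0],[0,0,0],[0,0,0],[0,0,0],[0,0,0]],"jaw":[1,1,1,1,1,1,1,1]}'
python3 -m pendant '{"linear":[[-7,42,0],[-14,84,0],[-21,126,0],[-28,168,0],[-35,210,0],[-42,252,0],[-49,294,0],[-54,325,0]],"twist":[[0,0,0],[0,0,0],[0,0,0],[0,0,0],[0,0,0],[0,0,0],[0,0,0],[0,0,0]],"jaw":[1,1,1,1,1,1,1,1]}'
python3 -m pendant '{"linear":[[-6,37,0],[-12,75,0],[-12,75,0],[-12,75,0],[-12,75,0],[-12,75,0],[-12,75,0],[-12,75,0]],"twist":[[0,0,0],[0,0,0],[0,0,0],[0,0,0],[0,0,0],[0,0,0],[0,0,0],[0,0,0]],"jaw":[1,1,1,1,1,1,1,1]}'
```

```text
t: 17.55
eef_pos: [0.547, -0.1652, 0.1776]
tool_rot: [0.002, 0.613, 0.79, 0.0]
contact_force: [0.2, 0.7, -0.5]
opening: 0.128
grasp_force: 49.0
t: 18.35
eef_pos: [0.4906, 0.1637, 0.1756]
tool_rot: [-0.0, 0.611, 0.792, -0.0]
contact_force: [1.1, 0.1, -0.4]
opening: 0.119
grasp_force: 49.0
t: 19.15
eef_pos: [0.4801, 0.2356, 0.1753]
tool_rot: [0.0, 0.612, 0.791, -0.0]
contact_force: [-0.1, -0.5, -1.1]
opening: 0.121
grasp_force: 49.0
```

```bash
python3 -m pendant '{"linear":[[0,0,-15],[0,0,-30],[0,0,-45],[0,0,-54],[0,0,-54],[0,0,-54],[0,0,-54],[0,0,-54]],"twist":[[0,0,0],[0,0,0],[0,0,0],[0,0,0],[0,0,0],[0,0,0],[0,0,0],[0,0,0]],"jaw":[1,1,1,1,1,1,1,1]}'
python3 - <<'E'
from fit import *
e=get_obs()["eef_pos"];print(e)
ims=[]
for c,b,x0,y0,n in(("top",(-.55,.5),165,262,65),("scene",(-2.1,-2.5),150,215,65)):
    p=read_camera(c)[0];cv2.imwrite(f"pics/{c}5.png",p[:,:,::-1]);k=6
    a=cv2.resize(p[y0:y0+n,x0:x0+n],None,fx=k,fy=k,interpolation=cv2.INTER_CUBIC)
    if c=="scene":
        ims.append(a.copy())
        for z,r,col in((e[2]-.061,.0025,(255,0,0)),(e[2]-.026,.006,(255,0,0)),(.052,.0065,(0,255,0))):
            q=proj(c,np.stack([e[0]+b[0]/1e3+r*np.cos(th),e[1]+b[1]/1e3+r*np.sin(th),0*th+z],-1));cv2.polylines(a,[np.int32((q-[x0,y0]+.5)*k)],True,col,1)
        ims.append(a)
cv2.imwrite("pics/g5.png",np.hstack(ims)[:,:,::-1])
E
```

```text
t: 19.95
eef_pos: [0.4806, 0.2367, 0.1222]
tool_rot: [0.001, 0.612, 0.791, 0.001]
contact_force: [0.1, -0.1, -0.7]
opening: 0.126
grasp_force: 49.0
[0.48056087 0.23667608 0.12219871]
```

View pics/g5.png

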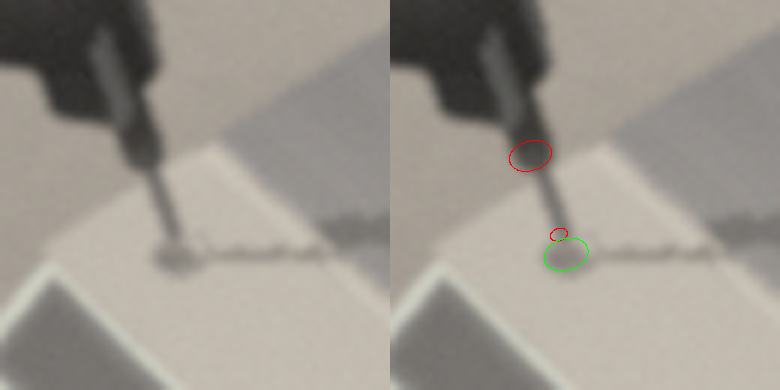

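The tip (crop (180,240)) sits about 2 mm to -y of the hole (crop (180,258)). I'll correct by (-0.5, +1.8) and lower carefully.

```bash
python3 -m pendant '{"linear":[[-0.5,1.8,0],[-0.5,1.8,-2],[-0.5,1.8,-4],[-0.5,1.8,-6],[-0.5,1.8,-8],[-0.5,1.8,-10],[-0.5,1.8,-11],[-0.5,1.8,-11]],"twist":[[0,0,0],[0,0,0],[0,0,0],[0,0,0],[0,0,0],[0,0,0],[0,0,0],[0,0,0]],"jaw":[1,1,1,1,1,1,1,1]}'
```

```text
t: 20.85
eef_pos: [0.4792, 0.2382, 0.11]
tool_rot: [-0.0, 0.612, 0.791, -0.0]
contact_force: [-0.1, 0.2, -0.5]
opening: 0.125
grasp_force: 49.0
```

```bash
python3 -m pendant '{"linear":[[0,0,-1],[0,0,-2],[0,0,-3],[0,0,-4],[0,0,-5],[0,0,-5],[0,0,-5],[0,0,-5]],"twist":[[0,0,0],[0,0,0],[0,0,0],[0,0,0],[0,0,0],[0,0,0],[0,0,0],[0,0,0]],"jaw":[1,1,1,1,1,1,1,1]}'
```

```text
t: 21.65
eef_pos: [0.4794, 0.2383, 0.1053]
tool_rot: [0.0, 0.612, 0.791, 0.0]
contact_force: [0.6, -0.3, -0.3]
opening: 0.123
grasp_force: 49.0
```

```bash
python3 -m pendant '{"linear":[[0,0,-1],[0,0,-2],[0,0,-3],[0,0,-4],[0,0,-5],[0,0,-6],[0,0,-6],[0,0,-6]],"twist":[[0,0,0],[0,0,0],[0,0,0],[0,0,0],[0,0,0],[0,0,0],[0,0,0],[0,0,0]],"jaw":[1,1,1,1,1,1,1,1]}'
```

```text
t: 22.45
eef_pos: [0.4795, 0.2383, 0.0995]
tool_rot: [0.0, 0.612, 0.791, 0.0]
contact_force: [-0.9, -0.3, 2.3]
opening: 0.124
grasp_force: 49.2
```

```bash
python3 -m pendant '{"linear":[[0,0,-0.5],[0,0,-1],[0,0,-1.5],[0,0,-2],[0,0,-2.5],[0,0,-3],[0,0,-3],[0,0,-3]],"twist":[[0,0,0],[0,0,0],[0,0,0],[0,0,0],[0,0,0],[0,0,0],[0,0,0],[0,0,0]],"jaw":[1,1,1,1,1,1,1,1]}'
```

```text
t: 23.25
eef_pos: [0.4794, 0.2383, 0.0964]
tool_rot: [0.0, 0.612, 0.791, 0.0]
contact_force: [-1.3, 0.1, 4.3]
opening: 0.124
grasp_force: 49.4
```

```bash
python3 -m pendant '{"linear":[[0,0,-0.2],[0,0,-0.4],[0,0,-0.6],[0,0,-0.6],[0,0,-0.6],[0,0,-0.6],[0,0,-0.6],[0,0,-0.6]],"twist":[[0,0,0],[0,0,0],[0,0,0],[0,0,0],[0,0,0],[0,0,0],[0,0,0],[0,0,0]],"jaw":[1,1,1,1,1,1,1,1]}'
```

```text
t: 24.05
eef_pos: [0.4795, 0.2383, 0.0957]
tool_rot: [0.0, 0.612, 0.791, 0.0]
contact_force: [-0.4, 0.1, 4.3]
opening: 0.122
grasp_force: 49.4
```

```bash
python3 -m pendant '{"linear":[[0,0,-0.2],[0,0,-0.4],[0,0,-0.5],[0,0,-0.5],[0,0,-0.5],[0,0,-0.5],[0,0,-0.5],[0,0,-0.5]],"twist":[[0,0,0],[0,0,0],[0,0,0],[0,0,0],[0,0,0],[0,0,0],[0,0,0],[0,0,0]],"jaw":[1,1,1,1,1,1,1,1]}'
```

```text
t: 24.85
eef_pos: [0.4794, 0.2383, 0.0953]
tool_rot: [0.0, 0.612, 0.791, 0.0]
contact_force: [-0.9, -0.9, 5.8]
opening: 0.128
grasp_force: 49.5
```

```bash
python3 -m pendant '{"linear":[[0,0,-0.2],[0,0,-0.3],[0,0,-0.4],[0,0,-0.4],[0,0,-0.4],[0,0,-0.4],[0,0,-0.4],[0,0,-0.4]],"twist":[[0,0,0],[0,0,0],[0,0,0],[0,0,0],[0,0,0],[0,0,0],[0,0,0],[0,0,0]],"jaw":[1,1,1,1,1,1,1,1]}'
python3 -c "
from cell import *
import numpy as np
print(np.round([get_obs()['contact_force'][2] for _ in range(5)],2),get_obs()['eef_pos'])"
```

```text
t: 25.65
eef_pos: [0.4795, 0.2383, 0.0952]
tool_rot: [0.0, 0.612, 0.791, 0.0]
contact_force: [-1.6, -1.0, 6.9]
opening: 0.127
grasp_force: 49.7
[6.92 6.92 6.92 6.92 6.92] [0.47949875 0.23832557 0.09517144]
```

```bash
python3 -m pendant '{"linear":[[0,0,-0.2],[0,0,-0.4],[0,0,-0.4],[0,0,-0.4],[0,0,-0.4],[0,0,-0.4],[0,0,-0.4],[0,0,-0.4]],"twist":[[0,0,0],[0,0,0],[0,0,0],[0,0,0],[0,0,0],[0,0,0],[0,0,0],[0,0,0]],"jaw":[1,1,1,1,1,1,1,1]}'
python3 - <<'E'
from h import *
ims=[]
for c,x0,y0 in(("top",165,180),("scene",150,150)):
    p,d,W=cloud(c);ims.append(cv2.resize(p[y0:y0+140,x0:x0+140],(392,392),interpolation=cv2.INTER_CUBIC))
    for n in("weight_short","cup_a","flour_shaker"): print(c,n,[[round(x) for x in r["extent"]] for r in search_frame(c,n)][:2])
cv2.imwrite("pics/g6.png",np.hstack(ims)[:,:,::-1])
E
```

```text
t: 26.45
eef_pos: [0.4796, 0.2384, 0.0951]
tool_rot: [0.0, 0.612, 0.791, 0.0]
contact_force: [-1.6, 0.8, 8.1]
opening: 0.127
grasp_force: 49.9
top weight_short [[360, 273, 16, 14]]
top cup_a [[374, 164, 36, 33], [228, 158, 26, 34]]
top flour_shaker [[291, 156, 27, 37]]
scene weight_short [[356, 300, 17, 23], [423, 229, 40, 32]]
scene cup_a [[273, 175, 33, 28], [423, 227, 41, 32]]
scene flour_shaker [[338, 177, 30, 48]]
```

View pics/g6.png

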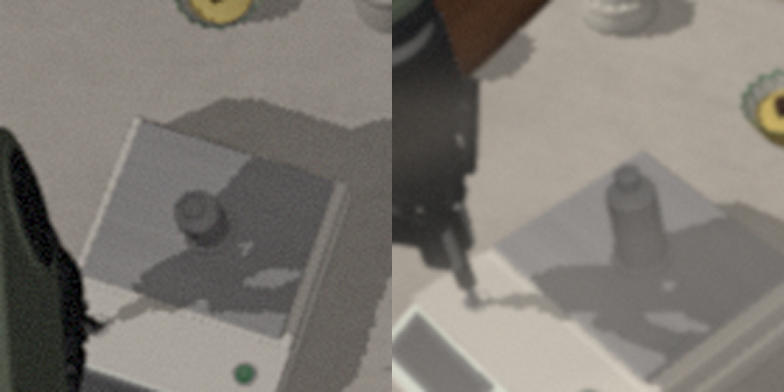

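The pin is in the hole (scene crop (475,300)). The key is on its stop, since force now rises without travel: 8 N at 0.0951. The weight stands free, and the bystanders are where they were.

```bash
python3 -c "
from cell import *
print(hand_in())"
```

```text
the job is handed in; nothing more can be done
None
```

I handed the job in at about 27 s: the tall weight stands free and upright in the ring, and the gripper still holds the stylus, pressing the key onto its stop at about 8 N; the short weight, cups and shaker show no visible movement, and no verdict came back.

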